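# Stack the trivet boards and lock the caddy's sliding leg at its mark

### The job

Stack the two wooden trivet boards squarely, one on the other, on the raised deck of the metal caddy and let go of them. Then push the caddy's spring-loaded sliding leg towards the boards until its pointer is over the line of the length mark and, holding it there, slide the leg's cam lever fully closed. Finish still holding the leg at the mark with the cam closed (do not let go at the end), and leave the canister, bowl, spatula and tub where they are.

Things in the scene. Friction and masses are not known exactly. Their poses are not given: they have to be found in the camera images.
- board1_mid (a point): centre (half-way up) of a flat wooden trivet board, 112 x 60 x 14 mm, 50 to 110 g; x along its 112 mm length, y along its 60 mm width, z up. It starts flat on the counter. The two boards are alike and may be stacked in either order.
- board2_mid (a point): centre (half-way up) of the second board, same size and axes.
- board1: the first board itself; origin at the centre of its underside, axes as its point.
- board2: the second board itself; origin at the centre of its underside.
- deck (a point): top centre of the caddy's raised deck, a dark 112 x 60 mm rectangle (the boards' footprint), 22 mm above the counter, 12 mm above the 90 mm wide base plate. x: along the fixed caddy, from the sliding leg to the end fence; y: across; z up. The boards' length goes along x. Fence: near face at x = 66 mm, 76 mm wide, top 55 mm above the counter. No walls at +-y.
- leg: the sliding leg, a steel T seen from above; axes as the deck. Origin at counter level under the middle of its upright plate: 8 mm thick (x), 120 mm wide (y), 14 to 68 mm above the counter. Slides only along x; starts at its rear stop, 130 mm behind the deck centre, travel 66 mm towards the deck. A spring pushes it back (4 N at the start, 6 N at the end), so it returns if let go.
- leg_grip (a point): middle of the leg's central block, 30 mm behind the plate's middle, 44 mm above the counter. Block: 24 mm wide (y), from the plate's back to 56 mm behind its middle, 14 to 60 mm above the counter. Open fingers can straddle block and cam lever, push the leg with their sides on the plate's back face, and then close to pinch lever and block together. Axes as the deck.
- cam_tab (a point): middle of the cam lever's black upright tab, 42 mm long (x), 8 mm thick (y), 22 to 62 mm above the counter. It rides on the leg at the block's -y side and slides in y. Open: 30 mm from the centre line, 14 mm clear of the block; closed: 16 mm, flat on the block. Block and tab span 46 mm open, 32 mm closed (then centred at y = -4 mm). Axes as the deck.
- cam (a joint): slide of the cam lever in m: 0 open (at the start), 0.014 fully closed against the block. About 4 N of friction; it stays where it is left.
- pointer (a point): middle of the pointer, a 4 mm wide steel finger sticking out of the leg's plate to -y, 60 to 81 mm from the centre line; 18 mm above the counter. Same axes as the deck. It is at the same x as the leg's origin.
- mark (a point): middle of the length mark: a 3 mm wide raised white line along y on a small dark clip on the caddy's -y edge, 15 mm above the counter; axes as the deck. The leg is at the mark when pointer and mark have the same x in the deck's axes. It lies 76 to 96 mm behind the deck centre, differing from run to run.
- canister_c (a point): middle of a steel flip-top canister, 76 mm across, 114 mm tall, a bystander.
- bowl_c (a point): inside of a yellow bowl, 130 mm across, 55 mm tall, a bystander.
- spatula_c (a point): the wooden spatula, 280 mm long, lying on the counter, a bystander.
- tub_c (a point): middle of a clear sealed tub, 138 x 108 x 70 mm, a bystander.

How it is judged (in metres and radians):
On the way, in this order (a step that is already met when the one before it is completed fails the run):
1. both boards lie squarely stacked on the deck, let go (x of board1_mid in the frame of deck between -0.008 and 0.008 m and y of board1_mid in the frame of deck between -0.008 and 0.008 m and x of board2_mid in the frame of deck between -0.008 and 0.008 m and y of board2_mid in the frame of deck between -0.008 and 0.008 m and horizontal distance between board1_mid and board2_mid below 0.007 m and angle between the x axis of board1_mid and the x axis of board2_mid, either way round below 0.12 rad and angle between the x axis of each of board1_mid, board2_mid and the x axis of deck, either way round below 0.12 rad and angle between the z axis of each of board1_mid, board2_mid and the z axis of deck, either way round below 0.06 rad and ((z of board1_mid in the frame of deck between 0.003 and 0.011 m and z of board2_mid in the frame of deck between 0.017 and 0.025 m) or (z of board2_mid in the frame of deck between 0.003 and 0.011 m and z of board1_mid in the frame of deck between 0.017 and 0.025 m)) and contact force between the fingers and board1 below 0.1 N and contact force between the fingers and board2 below 0.1 N), for 0.3 s.
2. the fingers hold the leg at the mark with the cam still open (x of pointer in the frame of mark between -0.004 and 0.004 m and contact force between the fingers and leg above 2 N and value of joint cam below 0.005 m), for 0.2 s.
3. the cam lever is closed while the leg is held at the mark (x of pointer in the frame of mark between -0.004 and 0.004 m and contact force between the fingers and leg above 2 N and value of joint cam above 0.0115 m), for 0.2 s.
At the end, for the whole second after the job is handed in: Boards flat, at rest, let go: each within 8 mm of the deck centre in x and y, 7 mm of one another, 0.12 rad of the deck. Fingers bear on the leg with over 2 N, pointer within 4 mm of the mark, cam lever at least 11.5 of 14 mm closed (all of step 1 and all of step 3 and linear speed of each of board1, board2, leg below 0.02 m/s); the arm keeps its last pose, push and grip.
It fails at once if the cam lever slid towards closed (over 6 mm) while the pointer is more than 7 mm off the mark (value of joint cam above 0.006 m and (x of pointer in the frame of mark below -0.007 m or x of pointer in the frame of mark above 0.007 m)).
It fails at once if the canister is moved more than 30 mm (distance of canister_c from where it was at the start of the episode above 0.03 m).
It fails at once if the bowl is moved more than 30 mm (distance of bowl_c from where it was at the start of the episode above 0.03 m).
It fails at once if the spatula is moved more than 30 mm (distance of spatula_c from where it was at the start of the episode above 0.03 m).
It fails at once if the tub is moved more than 30 mm (distance of tub_c from where it was at the start of the episode above 0.03 m).
It also fails if it takes over 64 s, if anything falls off the work surface, if the arm or the gripper's body presses on something with over 40 N, if the wrist force passes 120 N, or if a joint passes its speed limit or range.

### The arm

A 7-joint arm with a two-finger parallel gripper is mounted at the origin on the work surface. World frame = base frame: x ahead of the robot, y to its left, z up, the work surface at z = 0. Lengths are in m, angles in degrees, forces in N, time in s.
With the tool pointing down it reaches from about 0.4 to 0.875 m from the base axis. Payload 19.3 kg.
Tool frame: the origin (TCP) lies at the very end of the fingers, on their centre line; the grasp point (between the pads) lies 19 mm behind it (ctrl.grasp_offset is the distance from the TCP to the grasp point, in m); z points along the fingers, y is the direction in which the jaws open and shut (so a half turn about z gives the same grasp; the last joint's range is limited). The gripper opens to 85 mm and grips with 20 to 120 N. Pads are 22 mm wide; open, the fingers measure 114 mm over their backs; the gripper's body (76 mm by 85 mm) begins 54 mm behind the grasp point. The pads swing forward as they close: fully open they stand 13 mm farther back than shut.
Start: joints at [-74.725, 29.874, -2.08, 91.645, 1.215, 58.505, -6.463], TCP at [0.207, 0.59, 0.196] pointing down, gripper open.
Joint ranges: [-166.77, 166.77], [-17.47, 122.26], [-85.68, 81.53], [9.62, 139.38], [-72.42, 252.41], [9.2, 110.78], [-144.41, 144.41]. Speed limits (degrees/s): [108.29, 108.29, 136.94, 136.94, 172.46, 172.46, 172.46].

### API

Orientations are given as a 3x3 rotation matrix whose columns are the frame's x, y, z axes.
In Python, from bench import sensors, optics, order, ctrl gives the robot as it stands.
- The arm moves only by the tool step_arm, never from a script. Its argument "moves" is a list of rows, each an object with "delta_pos": the shift along the tool's x, y, z in m, a list of three; "twist": the turn, a rotation vector about the tool's x, y, z in degrees, a list of three. In form: [{"delta_pos": [tx, ty, tz], "twist": [wx, wy, wz]}, ...]. A call has 1 to 20 rows; each row is the pose to reach, as a shift and turn from the pose commanded when the call began, along the tool's axes at that moment; what a row does not reach only later rows make up. A row lasts 1/8 s, in which the tool goes at most 62.5 mm and 10.7 degrees, less where a joint would pass 70% of its speed; a pose out of reach is approached as far as the arm can. A call with a gripper value outside its range is refused whole. "claw" is the closure, from -1 (fully open) to 1 (shut), set as the call begins (left out, the last holds). The fingers move at their own pace and stop on an object; the grip force is fixed at half the most. Time passes only in rows, so rows that repeat a pose let the fingers close. It gives the time, the measured TCP pose, the force and the opening at its end, in the units of the state.
- sensors.get_state(): the state, without advancing time (a new reading comes with each control period).
- optics.camera(name): name is "scene" or "top"; returns the picture (480x640x3 uint8, blue, green, red); there is no depth.
- optics.camera_params(name): a dict with "K" (3x3 intrinsics, pixels), "extrinsics" (4x4, takes a point from camera to world coordinates). Camera axes: x right, y down, z forward; pixel columns grow to the right and rows downward; lengths in m; the calibration is good to about 2 mm. A picture is of the moment at which its call begins. camera_params takes no time and is no camera call.
- order.finish_job(): hands the job in, once; it reports no verdict.
The state is a dict: "t": time; "q": joint angles; "qd": joint speeds; "effort": joint torques, N m; "eef_pos": TCP position; "tcp_rot": TCP orientation; "ft_force": force on the tool from outside, world axes, zero at the start; "moment": the same for the moment, N m; "opening": finger opening in m.
Only numpy, scipy, OpenCV 4.12 (cv2) and the standard library are available. Lean on these libraries where they do the work, as an engineer would, in place of code of your own. Each camera call takes 0.05 s, during which the arm holds its last target. There are 200 camera calls.

## Working session

There is one attempt and no reset: what is moved stays moved. The work goes in short steps, Python scripts to look and compute and a tool call to move; the robot and the scene stay as the last step left them, time stands still between calls to the robot, and variables do not carry over. Pictures are saved under pics/ and viewed, about 8 in all and at most 12, crops included, and the job is handed in when it is done.

Besides the shell and the picture viewer there is one more tool, called after ">>>" by a JSON object that holds its "name" and its "arguments", one argument or row to a line. step_arm: Moves the arm, as the interface text tells. Its arguments: {"type":"object","properties":{"moves":{"type":"array","items":{"type":"object","properties":{"delta_pos":{"type":"array","items":{"type":"number"}},"twist":{"type":"array","items":{"type":"number"}}}}},"claw":{"type":"number"}},"required":["moves"]}

```bash
ls; mkdir -p pics
python3 - <<'E'
from bench import sensors, optics, order, ctrl
import cv2,numpy as np
s=sensors.get_state();print(s['t'],s['eef_pos'],np.round(s['tcp_rot'],3).tolist(),s['opening'],ctrl.grasp_offset)
for n in('scene','top'):
    cv2.imwrite(f'pics/{n}0.png',optics.camera(n)); p=optics.camera_params(n);print(n,np.round(p['K'],1).tolist(),np.round(p['extrinsics'],3).tolist())
E
```

```text
pics
0.0 [0.20644138 0.58952179 0.19564087] [[-0.944, 0.33, -0.0], [0.33, 0.944, -0.001], [-0.0, -0.001, -1.0]] 0.08521931655346156 0.0187
scene [[496.3, 0.0, 316.7], [0.0, 496.3, 244.8], [0.0, 0.0, 1.0]] [[-0.691, 0.508, -0.515, 1.093], [0.723, 0.483, -0.494, 0.368], [-0.002, -0.714, -0.7, 0.699], [0.0, 0.0, 0.0, 1.0]]
top [[578.0, 0.0, 318.0], [0.0, 578.0, 252.6], [0.0, 0.0, 1.0]] [[-0.006, -0.988, 0.157, 0.432], [-1.0, 0.006, 0.0, -0.087], [-0.001, -0.157, -0.988, 1.346], [0.0, 0.0, 0.0, 1.0]]
```

View pics/top0.png

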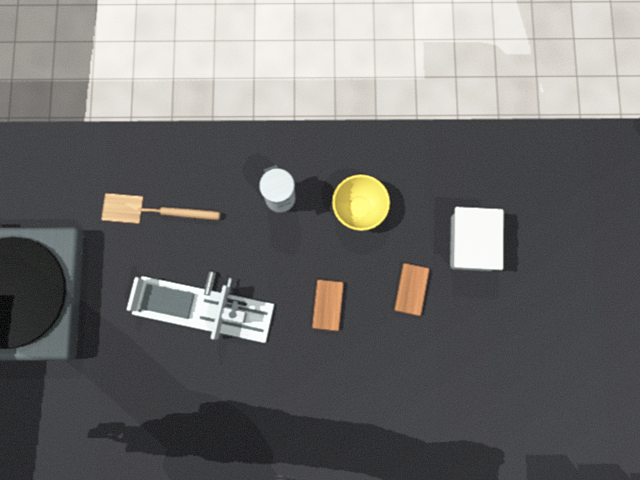

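View pics/scene0.png

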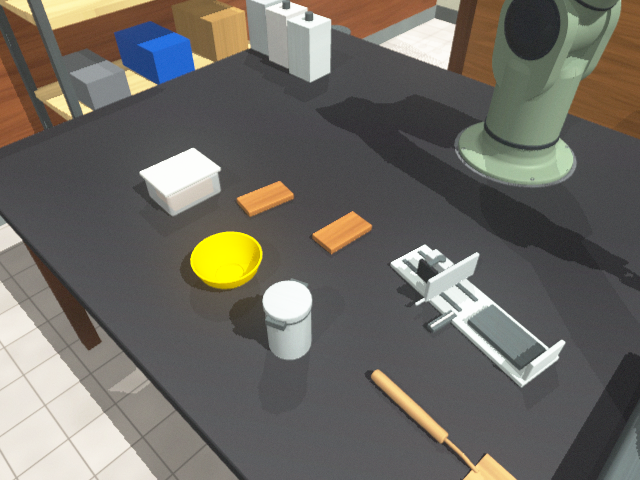

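```bash
cat > h.py <<'E'
from bench import sensors, optics, order, ctrl
import cv2,numpy as np
def ray(n,uv,z):
    p=optics.camera_params(n);T=np.array(p['extrinsics']);uv=np.atleast_2d(uv).astype(float)
    d=(np.linalg.inv(p['K'])@np.c_[uv,np.ones(len(uv))].T).T@T[:3,:3].T
    return T[:3,3]+d*((z-T[2,3])/d[:,2])[:,None]
def proj(n,P):
    p=optics.camera_params(n);T=np.linalg.inv(np.array(p['extrinsics']));P=np.atleast_2d(P)
    c=(T[:3,:3]@P.T).T+T[:3,3];c=c@np.array(p['K']).T;return c[:,:2]/c[:,2:]
def boards(n,img,z,amin=300):
    hsv=cv2.cvtColor(img,cv2.COLOR_BGR2HSV)
    m=cv2.inRange(hsv,(3,90,60),(16,255,255));out=[]
    for c in cv2.findContours(m,cv2.RETR_EXTERNAL,cv2.CHAIN_APPROX_NONE)[0]:
        if cv2.contourArea(c)>amin:
            w=ray(n,c[:,0],z)[:,:2]
            r=cv2.minAreaRect((w*1000).astype(np.float32));b=cv2.boxPoints(r)
            e=max((b[1]-b[0],b[2]-b[1]),key=np.linalg.norm)
            out.append((c[:,0].mean(0).round(),np.round(r[0],1),np.round(r[1],1),round(np.degrees(np.arctan2(e[1],e[0])),1)))
    return out
E
python3 - <<'E'
from h import *
t=cv2.imread('pics/top0.png');s=cv2.imread('pics/scene0.png')
for n,i in(('top',t),('scene',s)):
    for o in boards(n,i,.014):print(n,*o)
a=cv2.resize(t[255:355,115:285],None,fx=4.7,fy=4.7,interpolation=cv2.INTER_CUBIC)
b=cv2.resize(s[235:395,380:580],None,fx=4,fy=3.7,interpolation=cv2.INTER_CUBIC)
cv2.imwrite('pics/tc.png',a);cv2.imwrite('pics/sc.png',b)
E
```

```text
top [328. 305.] [ 521.4 -108.3] [ 63.5 114.6] -6.4
top [412. 289.] [ 556.6 -302.3] [ 64.7 114.7] -12.5
top [160. 213.] [750.5 269.6] [ 60.3 245.3] -88.1
scene [419. 419.] [745.7 235.9] [185.4  19.7] 83.4
scene [ 64. 298.] [ 990.1 -372.2] [316.1  28.6] 83.3
scene [342. 232.] [ 525.4 -105.1] [ 69.2 120.5] -6.4
scene [265. 198.] [ 560.4 -298.4] [ 74.8 118.4] -12.3
scene [12. 94.] [  682.6 -1275.4] [805.5 101.8] 68.2
scene [30. 47.] [  538.1 -1527.6] [782.3  81.1] 74.9
scene [617.  73.] [-736.6  -51.5] [1095.9  174.4] 18.8
scene [477.  40.] [-546.6 -436.7] [752.5 162.5] 26.6
scene [363.  10.] [-401.7 -810.4] [373.3 577.7] -46.7
scene [122.  25.] [  227.4 -1353.9] [591.8 387.4] 0.7
```

View pics/tc.png

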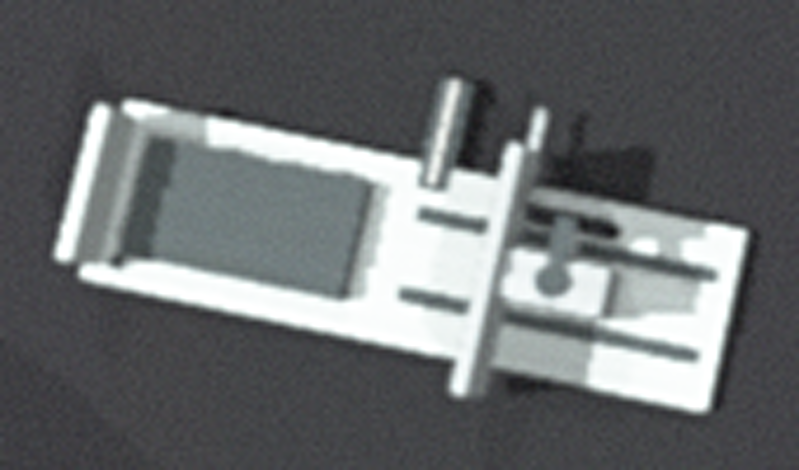

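View pics/sc.png

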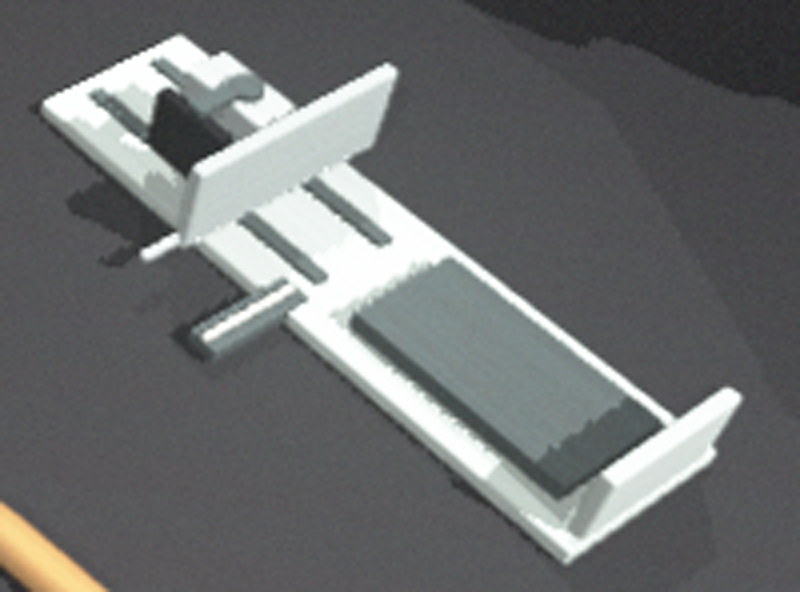

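Run:
```python
from h import *
tp=lambda P:np.array(P)/4.7+[115,255]-0.39
sp=lambda P:np.array(P)/[4,3.7]+[380,235]-0.37
f=lambda a:np.round(a[:,:2]*1000,1)
# order: legend-y, leg+y, fence+y, fence-y
Dt=f(ray('top',tp([(378,181),(350,297),(122,262),(150,138)]),.022))
Ds=f(ray('scene',sp([(350,318),(447,258),(670,416),(560,487)]),.022))
Bt=f(ray('top',tp([(748,230),(712,412),(80,280),(125,98)]),.010))
Bs=f(ray('scene',sp([(43,107),(181,36),(715,455),(568,555)]),.010))
for n,q in(('Dt',Dt),('Ds',Ds),('Bt',Bt),('Bs',Bs)):
    x=(q[2]+q[3]-q[0]-q[1])/2;y=(q[1]+q[2]-q[0]-q[3])/2
    print(n,q.tolist(),'c',q.mean(0),np.linalg.norm(x),np.linalg.norm(y),'yaw',np.degrees(np.arctan2(x[1],x[0])),'y',np.degrees(np.arctan2(y[1],y[0])))
Mt=f(ray('top',tp([(460,82),(436,186)]),.015));Ms=f(ray('scene',sp([(207,338),(297,290)]),.015))
Pt=f(ray('top',tp([(540,110),(534,150)]),.018));Ps=f(ray('scene',sp([(145,255),(178,240)]),.018))
for q in(Mt,Ms,Pt,Ps):print(q.tolist(),q.mean(0))
```

```text
Dt [[549.0, 196.1], [492.8, 208.1], [510.3, 319.4], [570.7, 308.3]] c [530.7   257.975] 113.45581739161727 59.43309263364982 yaw 80.05199125117828 y 168.79405249259747
Ds [[552.3, 199.9], [493.1, 211.7], [509.6, 321.0], [572.7, 306.0]] c [531.925 259.65 ] 109.26889996700804 62.600978426858454 yaw 80.27906623512102 y 167.6399569854411
Bt [[524.9, 16.2], [436.7, 33.2], [502.4, 343.3], [592.0, 325.0]] c [514.    179.425] 316.4937005692214 90.6351614992769 yaw 77.88943806310158 y 168.77065225415575
Bs [[526.4, 19.1], [437.6, 36.5], [505.9, 342.3], [591.2, 322.6]] c [515.275 180.125] 311.8341305886833 89.00452235701286 yaw 77.67745979326848 y 167.97043603668573
[[598.3, 158.4], [547.0, 169.0]] [572.65 163.7 ]
[[598.1, 160.5], [548.4, 173.0]] [573.25 166.75]
[[583.9, 118.2], [564.1, 120.8]] [574.  119.5]
[[578.8, 114.4], [561.3, 119.6]] [570.05 117.  ]
```

```bash
cat >> h.py <<'E'
from scipy.spatial.transform import Rotation as Ro
def mv(x,y,z,a,s=None):
    "x,y,z in mm, a = world angle (deg) of the tool's y axis"
    s=s or sensors.get_state();R=np.array(s['tcp_rot']);p=np.array(s['eef_pos'])
    c,d=np.cos(np.radians(a)),np.sin(np.radians(a))
    T=np.array([[-d,c,0],[c,d,0],[0,0,-1.]]);T[:,0]=np.cross(T[:,1],T[:,2])
    return 'dp',np.round(R.T@(np.array([x,y,z])/1000-p),4).tolist(),'tw',np.round(Ro.from_matrix(R.T@T).as_rotvec(degrees=True),2).tolist()
E
python3 -c "
from h import *
print(*mv(521.4,-108.3,100,-96.4));print(sensors.get_state()['t'])"
```

```text
dp [-0.5279, -0.5545, 0.0963] tw [-0.0, 0.08, 167.1]
0.1
```

>>> {"name": "step_arm", "arguments": {
  "claw": -1,
  "moves": [
    {"delta_pos": [-0.5279, -0.5545, 0.016], "twist": [0, 0.08, 167.1]},
    {"delta_pos": [-0.5279, -0.5545, 0.016], "twist": [0, 0.08, 167.1]},
    {"delta_pos": [-0.5279, -0.5545, 0.016], "twist": [0, 0.08, 167.1]},
    {"delta_pos": [-0.5279, -0.5545, 0.016], "twist": [0, 0.08, 167.1]},
    {"delta_pos": [-0.5279, -0.5545, 0.016], "twist": [0, 0.08, 167.1]},
    {"delta_pos": [-0.5279, -0.5545, 0.016], "twist": [0, 0.08, 167.1]},
    {"delta_pos": [-0.5279, -0.5545, 0.016], "twist": [0, 0.08, 167.1]},
    {"delta_pos": [-0.5279, -0.5545, 0.016], "twist": [0, 0.08, 167.1]},
    {"delta_pos": [-0.5279, -0.5545, 0.016], "twist": [0, 0.08, 167.1]},
    {"delta_pos": [-0.5279, -0.5545, 0.016], "twist": [0, 0.08, 167.1]},
    {"delta_pos": [-0.5279, -0.5545, 0.016], "twist": [0, 0.08, 167.1]},
    {"delta_pos": [-0.5279, -0.5545, 0.016], "twist": [0, 0.08, 167.1]},
    {"delta_pos": [-0.5279, -0.5545, 0.016], "twist": [0, 0.08, 167.1]},
    {"delta_pos": [-0.5279, -0.5545, 0.056], "twist": [0, 0.08, 167.1]},
    {"delta_pos": [-0.5279, -0.5545, 0.076], "twist": [0, 0.08, 167.1]},
    {"delta_pos": [-0.5279, -0.5545, 0.096], "twist": [0, 0.08, 167.1]},
    {"delta_pos": [-0.5279, -0.5545, 0.096], "twist": [0, 0.08, 167.1]},
    {"delta_pos": [-0.5279, -0.5545, 0.096], "twist": [0, 0.08, 167.1]},
    {"delta_pos": [-0.5279, -0.5545, 0.096], "twist": [0, 0.08, 167.1]}
  ]
}}

```text
t: 2.48
eef_pos: [0.522, -0.108, 0.101]
tcp_rot: [[0.994, -0.11, 0.001], [-0.11, -0.994, 0.001], [0.001, -0.001, -1.0]]
ft_force: [0.3, 0.2, -0.4]
opening: 0.0854
```

```bash
python3 -c "
from h import *
print(*mv(521.4,-108.3,-1,-96.4));s=sensors.get_state();print(s['t'],s['eef_pos'],s['q'],s['ft_force'])"
```

```text
dp [-0.0007, 0.0005, 0.102] tw [-0.07, -0.08, 0.08]
2.475 [ 0.52195948 -0.10801208  0.10102908] [-23.88802079  36.2014501   42.00675102 112.04982691 -34.27484793
  44.76085815 -58.40618388] [ 0.25198166  0.24506335 -0.42683109]
```

>>> {"name": "step_arm", "arguments": {
  "moves": [
    {"delta_pos": [-0.001, 0, 0.05], "twist": [0, 0, 0]},
    {"delta_pos": [-0.001, 0, 0.085], "twist": [0, 0, 0]},
    {"delta_pos": [-0.001, 0, 0.1], "twist": [0, 0, 0]},
    {"delta_pos": [-0.001, 0, 0.101], "twist": [0, 0, 0]},
    {"delta_pos": [-0.001, 0, 0.101], "twist": [0, 0, 0]}
  ]
}}

```text
t: 3.1
eef_pos: [0.5213, -0.1079, 0.0004]
tcp_rot: [[0.994, -0.111, 0.002], [-0.111, -0.994, 0.001], [0.002, -0.001, -1.0]]
ft_force: [0.7, 0.1, 0.3]
opening: 0.0854
```

>>> {"name": "step_arm", "arguments": {
  "claw": 1,
  "moves": [
    {"delta_pos": [0, 0, 0]},
    {"delta_pos": [0, 0, 0]},
    {"delta_pos": [0, 0, 0]},
    {"delta_pos": [0, 0, 0]}
  ]
}}

```text
invalid input at $.moves[0]: expected keys delta_pos, twist
```

>>> {"name": "step_arm", "arguments": {
  "claw": 1,
  "moves": [
    {"delta_pos": [0, 0, 0], "twist": [0, 0, 0]},
    {"delta_pos": [0, 0, 0], "twist": [0, 0, 0]},
    {"delta_pos": [0, 0, 0], "twist": [0, 0, 0]},
    {"delta_pos": [0, 0, 0], "twist": [0, 0, 0]}
  ]
}}

```text
t: 3.6
eef_pos: [0.5206, -0.1077, -0.0007]
tcp_rot: [[0.994, -0.111, 0.0], [-0.111, -0.994, 0.001], [0.0, -0.001, -1.0]]
ft_force: [-0.3, -0.8, -0.6]
opening: 0.012
```

>>> {"name": "step_arm", "arguments": {
  "moves": [
    {"delta_pos": [0, 0, -0.05], "twist": [0, 0, 0]},
    {"delta_pos": [0, 0, -0.1], "twist": [0, 0, 0]},
    {"delta_pos": [0, 0, -0.11], "twist": [0, 0, 0]},
    {"delta_pos": [0, 0, -0.11], "twist": [0, 0, 0]}
  ]
}}

```text
t: 4.1
eef_pos: [0.5207, -0.1075, 0.1093]
tcp_rot: [[0.994, -0.111, 0.001], [-0.111, -0.994, 0.001], [0.001, -0.001, -1.0]]
ft_force: [0.1, -0.1, -0.1]
opening: 0.0
```

Run:
```python
from h import *
print(*mv(531.3,258.9,110,-12));s=sensors.get_state();print(s['t'],s['eef_pos'],s['ft_force'],s['opening'])
i=optics.camera('scene');j=optics.camera('top');cv2.imwrite('pics/g.png',np.hstack([i[100:340,170:490],j[200:440,200:520]]))
```

```text
dp [-0.0301, -0.3653, -0.0002] tw [-0.03, -0.09, -84.37]
4.1 [ 0.52072401 -0.10747364  0.10928364] [ 0.11811937 -0.1455226  -0.05791252] 2.054044272802651e-05
```

View pics/g.png

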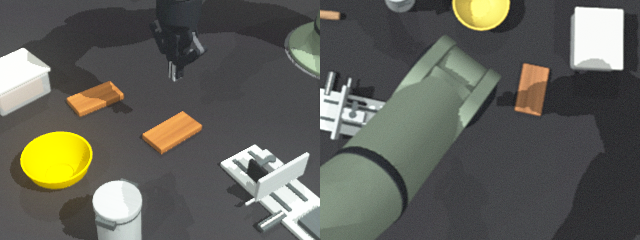

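>>> {"name": "step_arm", "arguments": {
  "claw": -1,
  "moves": [
    {"delta_pos": [0, 0, 0.07], "twist": [0, 0, 0]},
    {"delta_pos": [0, 0, 0.07], "twist": [0, 0, 0]},
    {"delta_pos": [0, 0, 0.07], "twist": [0, 0, 0]},
    {"delta_pos": [0, 0, 0.07], "twist": [0, 0, 0]}
  ]
}}

```text
t: 4.7
eef_pos: [0.5213, -0.1082, 0.0406]
tcp_rot: [[0.994, -0.112, 0.002], [-0.112, -0.994, 0.001], [0.002, -0.001, -1.0]]
ft_force: [-1.0, -0.5, 1.3]
opening: 0.0724
```

Run:
```python
from h import *
s=sensors.get_state();print(s['t'],s['eef_pos'],s['opening'])
i=optics.camera('scene')
for o in boards('scene',i,.014):print(*o)
R=np.array(s['tcp_rot']);p=np.array(s['eef_pos'])
x0,y0=250,120
c=cv2.resize(i[y0:y0+150,x0:x0+200],None,fx=4,fy=4,interpolation=cv2.INTER_CUBIC)
for k in(-.0425,0,.0425):
    u=proj('scene',p+R@[0,k,0])[0];cv2.circle(c,tuple(int(v) for v in (u-[x0,y0])*4),3,(0,0,255),-1);
    u=proj('scene',p+R@[0,k,-.013])[0];cv2.circle(c,tuple(int(v) for v in (u-[x0,y0])*4),3,(0,255,0),-1);
cv2.imwrite('pics/g2.png',c)
```

```text
4.7 [ 0.52126181 -0.10815733  0.0405547 ] 0.07236103966569844
[418. 414.] [743.4 242.5] [198.   22.5] 84.6
[ 64. 299.] [ 990.4 -370.2] [311.9  28.5] 83.3
[342. 232.] [ 525.5 -105.5] [ 70.1 120.7] -6.4
[264. 198.] [ 561.5 -298.4] [ 76.1 116.5] -12.9
[12. 94.] [  682.6 -1275.4] [805.5 101.8] 68.2
[30. 47.] [  538.2 -1527.6] [782.3  81.2] 74.8
[616.  71.] [-736.6  -51.5] [1095.9  174.4] 18.8
[481.  38.] [-557.3 -430.9] [763.2 195.7] 25.4
[123.  25.] [  227.7 -1351.9] [590.5 387.7] 0.0
```

View pics/g2.png

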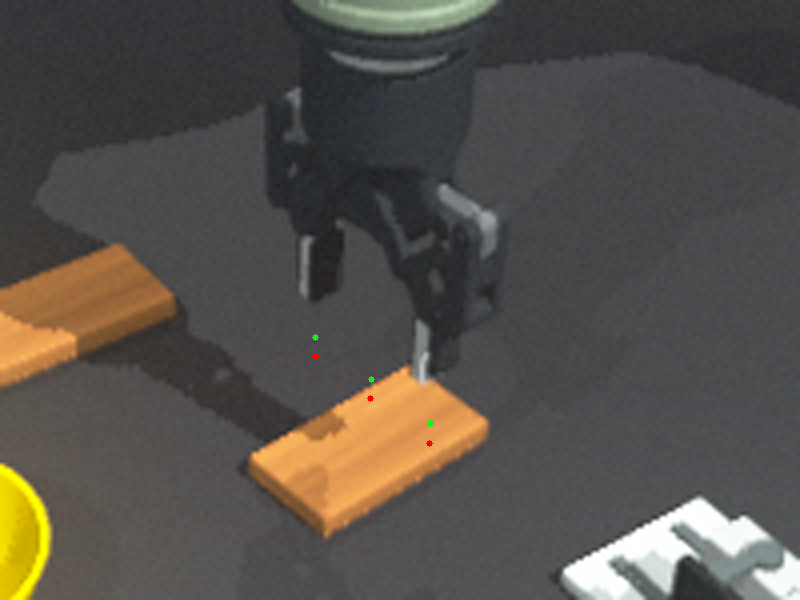

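View pics/g3.png

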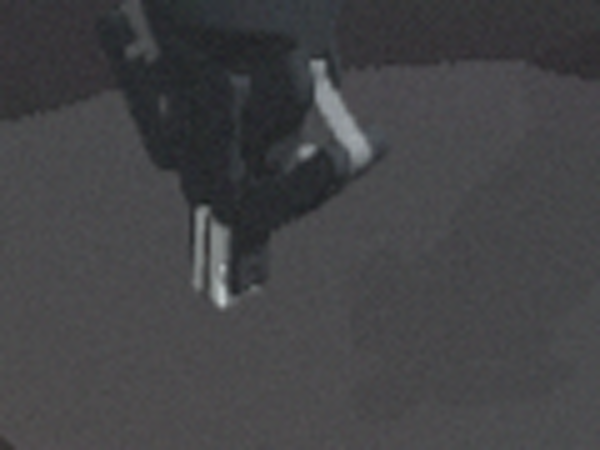

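>>> {"name": "step_arm", "arguments": {
  "moves": [
    {"delta_pos": [0, 0, 0.04], "twist": [0, 0, 0]},
    {"delta_pos": [0, 0, 0.06], "twist": [0, 0, 0]},
    {"delta_pos": [0, 0, 0.068], "twist": [0, 0, 0]},
    {"delta_pos": [0, 0, 0.068], "twist": [0, 0, 0]}
  ]
}}

```text
t: 5.25
eef_pos: [0.5209, -0.1078, -0.0282]
tcp_rot: [[0.994, -0.112, 0.001], [-0.112, -0.994, 0.001], [0.001, -0.001, -1.0]]
ft_force: [0.2, 0.1, -0.3]
opening: 0.0852
```

Run:
```python
from h import *
s=sensors.get_state();print(s['t'],s['eef_pos'],s['opening'],s['ft_force'])
for z in(.075,.0817):
  r=ray('scene',[[250+312/4,120+300/4],[250+424/4,120+380/4]],z);print(r,r.mean(0))
i=optics.camera('scene')
cv2.imwrite('pics/g4.png',cv2.resize(i[150:270,270:410],None,fx=5,fy=5,interpolation=cv2.INTER_CUBIC))
```

```text
5.25 [ 0.52089279 -0.10781572 -0.02821391] 0.08515725748670633 [ 0.18391055  0.14307523 -0.26333108]
[[ 0.51570397 -0.1540122   0.075     ]
 [ 0.52350388 -0.07391378  0.075     ]] [ 0.51960392 -0.11396299  0.075     ]
[[ 0.52190103 -0.14840673  0.0817    ]
 [ 0.52961721 -0.06916816  0.0817    ]] [ 0.52575912 -0.10878745  0.0817    ]
```

View pics/g4.png

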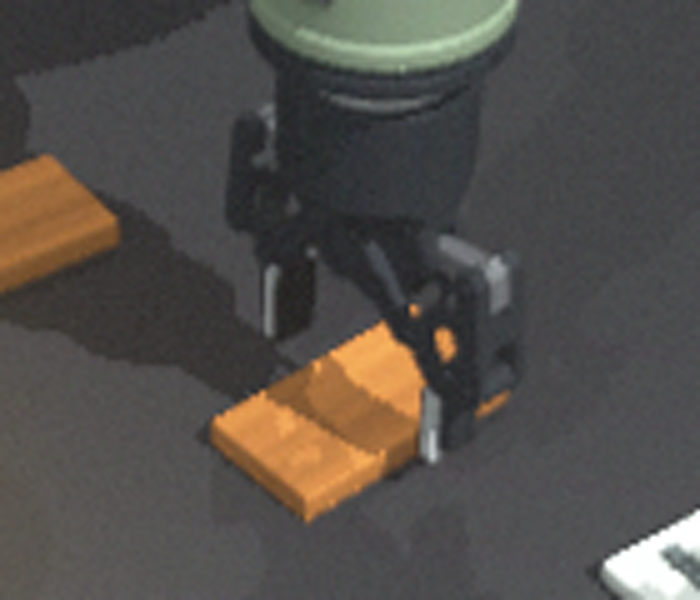

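>>> {"name": "step_arm", "arguments": {
  "moves": [
    {"delta_pos": [0, 0, 0.003], "twist": [0, 0, 0]},
    {"delta_pos": [0, 0, 0.006], "twist": [0, 0, 0]},
    {"delta_pos": [0, 0, 0.006], "twist": [0, 0, 0]}
  ]
}}

```text
t: 5.68
eef_pos: [0.5206, -0.1077, -0.0348]
tcp_rot: [[0.994, -0.111, 0.0], [-0.111, -0.994, 0.001], [0.0, -0.001, -1.0]]
ft_force: [0.4, 1.2, -0.7]
opening: 0.0858
```

>>> {"name": "step_arm", "arguments": {
  "claw": 1,
  "moves": [
    {"delta_pos": [0, 0, 0], "twist": [0, 0, 0]},
    {"delta_pos": [0, 0, 0], "twist": [0, 0, 0]},
    {"delta_pos": [0, 0, 0], "twist": [0, 0, 0]},
    {"delta_pos": [0, 0, 0], "twist": [0, 0, 0]}
  ]
}}

```text
t: 6.18
eef_pos: [0.5206, -0.1078, -0.0343]
tcp_rot: [[0.994, -0.112, 0.001], [-0.112, -0.994, 0.001], [0.0, -0.001, -1.0]]
ft_force: [-4.1, 1.3, 11.1]
opening: 0.0584
```

>>> {"name": "step_arm", "arguments": {
  "moves": [
    {"delta_pos": [0, 0, -0.03], "twist": [0, 0, 0]},
    {"delta_pos": [0, 0, -0.08], "twist": [0, 0, 0]},
    {"delta_pos": [0, 0, -0.115], "twist": [0, 0, 0]},
    {"delta_pos": [0, 0, -0.115], "twist": [0, 0, 0]}
  ]
}}

```text
t: 6.68
eef_pos: [0.5217, -0.1078, 0.0822]
tcp_rot: [[0.994, -0.111, 0.004], [-0.111, -0.994, 0.001], [0.004, -0.001, -1.0]]
ft_force: [0.1, 0.0, -1.5]
opening: 0.0582
```

Run:
```python
from h import *
s=sensors.get_state();print(s['t'],s['eef_pos'],s['opening'],s['ft_force'])
print(*mv(531.1,258.1,80,-12))
```

```text
6.675 [ 0.52174246 -0.1078365   0.08220081] 0.0582232741768327 [ 0.1377599   0.02088339 -1.46276326]
dp [-0.0314, -0.3647, 0.0026] tw [0.09, -0.22, -84.38]
```

>>> {"name": "step_arm", "arguments": {
  "moves": [
    {"delta_pos": [-0.0035, -0.04, 0], "twist": [0, 0, -10]},
    {"delta_pos": [-0.007, -0.08, 0], "twist": [0, 0, -20]},
    {"delta_pos": [-0.0105, -0.12, 0], "twist": [0, -0.1, -30]},
    {"delta_pos": [-0.014, -0.16, 0], "twist": [0, -0.1, -40]},
    {"delta_pos": [-0.0175, -0.2, 0], "twist": [0, -0.1, -50]},
    {"delta_pos": [-0.021, -0.24, 0], "twist": [0.1, -0.2, -60]},
    {"delta_pos": [-0.0245, -0.28, 0], "twist": [0.1, -0.2, -70]},
    {"delta_pos": [-0.028, -0.32, 0], "twist": [0.1, -0.2, -80]},
    {"delta_pos": [-0.0314, -0.355, 0], "twist": [0.09, -0.22, -84.38]},
    {"delta_pos": [-0.0314, -0.3647, 0], "twist": [0.09, -0.22, -84.38]},
    {"delta_pos": [-0.0314, -0.3647, 0], "twist": [0.09, -0.22, -84.38]},
    {"delta_pos": [-0.0314, -0.3647, 0], "twist": [0.09, -0.22, -84.38]}
  ]
}}

```text
t: 8.18
eef_pos: [0.53, 0.2567, 0.0803]
tcp_rot: [[0.21, 0.978, -0.004], [0.978, -0.21, -0.001], [-0.002, -0.004, -1.0]]
ft_force: [0.2, -0.2, -0.6]
opening: 0.0574
```

Run:
```python
from h import *
s=sensors.get_state();print(s['t'],s['eef_pos'],s['opening'],s['ft_force'])
print(*mv(531.1,258.1,-11,-12))
i=optics.camera('scene');cv2.imwrite('pics/p1.png',cv2.resize(i[200:400,370:590],None,fx=3,fy=3,interpolation=cv2.INTER_CUBIC))
```

```text
8.175 [0.53000303 0.25669078 0.08026813] 0.05744922405798622 [ 0.22330606 -0.21098115 -0.56059782]
dp [0.0017, 0.0011, 0.0913] tw [-0.21, 0.09, -0.13]
```

View pics/p1.png

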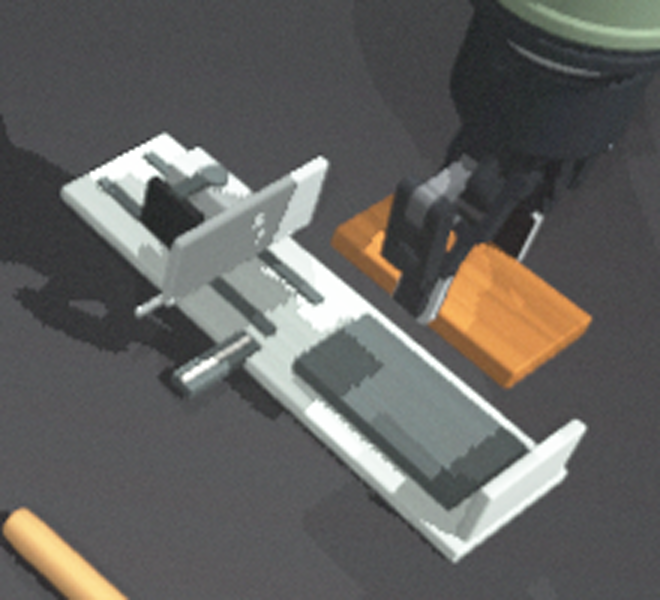

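>>> {"name": "step_arm", "arguments": {
  "moves": [
    {"delta_pos": [0.0017, 0.0011, 0.03], "twist": [-0.21, 0.09, -0.13]},
    {"delta_pos": [0.0017, 0.0011, 0.06], "twist": [-0.21, 0.09, -0.13]},
    {"delta_pos": [0.0017, 0.0011, 0.08], "twist": [-0.21, 0.09, -0.13]},
    {"delta_pos": [0.0017, 0.0011, 0.088], "twist": [-0.21, 0.09, -0.13]},
    {"delta_pos": [0.0017, 0.0011, 0.0915], "twist": [-0.21, 0.09, -0.13]},
    {"delta_pos": [0.0017, 0.0011, 0.0915], "twist": [-0.21, 0.09, -0.13]},
    {"delta_pos": [0.0017, 0.0011, 0.0915], "twist": [-0.21, 0.09, -0.13]}
  ]
}}

```text
t: 9.1
eef_pos: [0.5315, 0.2598, -0.0103]
tcp_rot: [[0.206, 0.979, 0.001], [0.979, -0.206, 0.001], [0.002, 0.001, -1.0]]
ft_force: [0.3, 0.4, -0.8]
opening: 0.058
```

Run:
```python
from h import *
s=sensors.get_state();print(s['t'],s['eef_pos'],s['opening'],s['ft_force'])
print(*mv(531.1,258.1,-12,-12))
```

```text
9.1 [ 0.53148327  0.25976277 -0.01029272] 0.05796989151597646 [ 0.34284556  0.36699514 -0.82796881]
dp [-0.0017, -0.0, 0.0017] tw [0.06, -0.09, 0.11]
```

>>> {"name": "step_arm", "arguments": {
  "moves": [
    {"delta_pos": [-0.0015, 0, 0.001], "twist": [0, 0, 0]},
    {"delta_pos": [-0.0015, 0, 0.0025], "twist": [0, 0, 0]},
    {"delta_pos": [-0.0015, 0, 0.0025], "twist": [0, 0, 0]}
  ]
}}

```text
t: 9.48
eef_pos: [0.531, 0.258, -0.0123]
tcp_rot: [[0.206, 0.978, 0.001], [0.978, -0.206, 0.001], [0.001, 0.0, -1.0]]
ft_force: [-6.3, -3.9, 22.5]
opening: 0.0581
```

Contact with the deck. Release and rise.

>>> {"name": "step_arm", "arguments": {
  "claw": -1,
  "moves": [
    {"delta_pos": [0, 0, 0], "twist": [0, 0, 0]},
    {"delta_pos": [0, 0, 0], "twist": [0, 0, 0]},
    {"delta_pos": [0, 0, 0], "twist": [0, 0, 0]},
    {"delta_pos": [0, 0, -0.02], "twist": [0, 0, 0]},
    {"delta_pos": [0, 0, -0.07], "twist": [0, 0, 0]},
    {"delta_pos": [0, 0, -0.12], "twist": [0, 0, 0]},
    {"delta_pos": [0, 0, -0.12], "twist": [0, 0, 0]}
  ]
}}

```text
t: 10.35
eef_pos: [0.5327, 0.2588, 0.1114]
tcp_rot: [[0.206, 0.978, 0.006], [0.978, -0.206, 0.004], [0.006, 0.005, -1.0]]
ft_force: [-0.4, -0.1, -0.6]
opening: 0.085
```

Run:
```python
from h import *
s=sensors.get_state();print(s['t'],s['eef_pos'],s['opening'],s['ft_force'])
print(*mv(556.3,-301,100,-102.4))
for n in('scene','top'):
  i=optics.camera(n);cv2.imwrite(f'pics/{n}p2.png',i)
  for z in(.014,.036):
    for o in boards(n,i,z):
      if abs(o[1][0]-540)<80 and abs(o[1][1])<400:print(n,z,*o)
```

```text
10.35 [0.5327351  0.2588128  0.11139727] 0.08501552240593686 [-0.41851236 -0.09680496 -0.63866585]
dp [-0.543, 0.1385, 0.0091] tw [-0.03, -0.47, 90.49]
scene 0.014 [507. 331.] [517.3 255.3] [117.7  71.4] 78.2
scene 0.014 [265. 198.] [ 561.1 -298.4] [ 74.7 119.9] -12.5
scene 0.036 [507. 331.] [535.8 258.9] [113.9  69.1] 78.2
scene 0.036 [265. 198.] [ 578.2 -277. ] [ 72.3 116. ] -12.5
top 0.014 [169. 301.] [532.6 258.2] [102.7  59.1] 77.9
top 0.014 [412. 289.] [ 556.5 -302. ] [ 64.9 114.9] -12.2
top 0.036 [169. 301.] [530.9 252.5] [101.   58.1] 77.9
top 0.036 [412. 289.] [ 554.5 -298.4] [ 63.9 113. ] -12.2
```

>>> {"name": "step_arm", "arguments": {
  "moves": [
    {"delta_pos": [-0.054, 0.0138, 0], "twist": [0, -0.1, 10]},
    {"delta_pos": [-0.108, 0.0277, 0], "twist": [0, -0.1, 20]},
    {"delta_pos": [-0.163, 0.0415, 0], "twist": [0, -0.2, 30]},
    {"delta_pos": [-0.217, 0.055, 0], "twist": [0, -0.2, 40]},
    {"delta_pos": [-0.271, 0.069, 0], "twist": [0, -0.2, 50]},
    {"delta_pos": [-0.326, 0.083, 0], "twist": [0, -0.3, 60]},
    {"delta_pos": [-0.38, 0.097, 0], "twist": [0, -0.4, 70]},
    {"delta_pos": [-0.434, 0.11, 0], "twist": [0, -0.4, 80]},
    {"delta_pos": [-0.489, 0.125, 0], "twist": [0, -0.4, 90]},
    {"delta_pos": [-0.543, 0.1385, 0], "twist": [0, -0.47, 90.49]},
    {"delta_pos": [-0.543, 0.1385, 0.04], "twist": [0, -0.47, 90.49]},
    {"delta_pos": [-0.543, 0.1385, 0.08], "twist": [0, -0.47, 90.49]},
    {"delta_pos": [-0.543, 0.1385, 0.08], "twist": [0, -0.47, 90.49]},
    {"delta_pos": [-0.543, 0.1385, 0.08], "twist": [0, -0.47, 90.49]}
  ]
}}

```text
t: 12.2
eef_pos: [0.5547, -0.3023, 0.0272]
tcp_rot: [[0.977, -0.215, -0.005], [-0.215, -0.977, -0.004], [-0.004, 0.005, -1.0]]
ft_force: [0.4, -1.2, 0.1]
opening: 0.0852
```

Run:
```python
from h import *
s=sensors.get_state();print(s['t'],s['eef_pos'],s['opening'],s['ft_force'])
print(*mv(556.0,-302,-33,-102.4))
```

```text
12.2 [ 0.55465438 -0.3022877   0.02724617] 0.08517448591023721 [ 0.35989656 -1.1586837   0.06060409]
dp [0.0015, -0.0009, 0.0602] tw [0.28, 0.25, 0.01]
```

>>> {"name": "step_arm", "arguments": {
  "moves": [
    {"delta_pos": [0.0015, -0.0009, 0.03], "twist": [0.28, 0.25, 0]},
    {"delta_pos": [0.0015, -0.0009, 0.05], "twist": [0.28, 0.25, 0]},
    {"delta_pos": [0.0015, -0.0009, 0.058], "twist": [0.28, 0.25, 0]},
    {"delta_pos": [0.0015, -0.0009, 0.06], "twist": [0.28, 0.25, 0]},
    {"delta_pos": [0.0015, -0.0009, 0.06], "twist": [0.28, 0.25, 0]}
  ]
}}

```text
t: 12.82
eef_pos: [0.556, -0.3017, -0.0333]
tcp_rot: [[0.977, -0.214, 0.0], [-0.214, -0.977, 0.0], [0.0, -0.0, -1.0]]
ft_force: [0.7, 0.3, -0.5]
opening: 0.0853
```

>>> {"name": "step_arm", "arguments": {
  "claw": 1,
  "moves": [
    {"delta_pos": [0, 0, 0], "twist": [0, 0, 0]},
    {"delta_pos": [0, 0, 0], "twist": [0, 0, 0]},
    {"delta_pos": [0, 0, 0], "twist": [0, 0, 0]},
    {"delta_pos": [0, 0, 0], "twist": [0, 0, 0]}
  ]
}}

```text
t: 13.32
eef_pos: [0.556, -0.3017, -0.0329]
tcp_rot: [[0.977, -0.214, 0.0], [-0.214, -0.977, 0.0], [0.0, -0.001, -1.0]]
ft_force: [-2.9, 2.5, 11.4]
opening: 0.0582
```

>>> {"name": "step_arm", "arguments": {
  "moves": [
    {"delta_pos": [0, 0, -0.03], "twist": [0, 0, 0]},
    {"delta_pos": [0, 0, -0.08], "twist": [0, 0, 0]},
    {"delta_pos": [0, 0, -0.12], "twist": [0, 0, 0]},
    {"delta_pos": [0, 0, -0.12], "twist": [0, 0, 0]}
  ]
}}

```text
t: 13.82
eef_pos: [0.5572, -0.3023, 0.0891]
tcp_rot: [[0.977, -0.214, 0.004], [-0.214, -0.977, -0.001], [0.004, 0.0, -1.0]]
ft_force: [0.4, -0.7, -2.0]
opening: 0.0575
```

Run:
```python
from h import *
s=sensors.get_state();print(s['t'],s['eef_pos'],s['opening'],s['ft_force'])
print(*mv(531.1,258.1,90,-12))
```

```text
13.825 [ 0.55716433 -0.30230723  0.08909163] 0.057544950610154105 [ 0.35711698 -0.67508072 -1.96774809]
dp [-0.1456, -0.5418, -0.0016] tw [0.18, -0.17, -90.37]
```

>>> {"name": "step_arm", "arguments": {
  "moves": [
    {"delta_pos": [-0.0132, -0.0492, 0], "twist": [0, 0, -8]},
    {"delta_pos": [-0.0265, -0.0985, 0], "twist": [0, 0, -16]},
    {"delta_pos": [-0.0397, -0.1478, 0], "twist": [0, 0, -25]},
    {"delta_pos": [-0.0529, -0.197, 0], "twist": [0, -0.1, -34]},
    {"delta_pos": [-0.0662, -0.2463, 0], "twist": [0.1, -0.1, -43]},
    {"delta_pos": [-0.0794, -0.2955, 0], "twist": [0.1, -0.1, -52]},
    {"delta_pos": [-0.0926, -0.3448, 0], "twist": [0.1, -0.1, -61]},
    {"delta_pos": [-0.1059, -0.394, 0], "twist": [0.1, -0.1, -70]},
    {"delta_pos": [-0.1191, -0.4433, 0], "twist": [0.15, -0.17, -79]},
    {"delta_pos": [-0.1324, -0.4926, 0], "twist": [0.18, -0.17, -88]},
    {"delta_pos": [-0.142, -0.53, 0], "twist": [0.18, -0.17, -90.37]},
    {"delta_pos": [-0.1456, -0.5418, 0], "twist": [0.18, -0.17, -90.37]},
    {"delta_pos": [-0.1456, -0.5418, 0], "twist": [0.18, -0.17, -90.37]},
    {"delta_pos": [-0.1456, -0.5418, 0], "twist": [0.18, -0.17, -90.37]}
  ]
}}

```text
t: 15.58
eef_pos: [0.5299, 0.2572, 0.0863]
tcp_rot: [[0.21, 0.978, -0.004], [0.978, -0.21, 0.001], [-0.0, -0.005, -1.0]]
ft_force: [0.2, 0.6, -1.1]
opening: 0.058
```

Run:
```python
from h import *
s=sensors.get_state();print(s['t'],s['eef_pos'],s['opening'],s['ft_force'])
print(*mv(531.1,258.1,8,-12))
```

```text
15.575 [0.52989029 0.25724545 0.08627871] 0.058037046987448895 [ 0.20754096  0.64668641 -1.05653308]
dp [0.0011, 0.0014, 0.0783] tw [-0.26, 0.01, -0.12]
```

>>> {"name": "step_arm", "arguments": {
  "moves": [
    {"delta_pos": [0.0011, 0.0014, 0.03], "twist": [-0.26, 0, -0.12]},
    {"delta_pos": [0.0011, 0.0014, 0.06], "twist": [-0.26, 0, -0.12]},
    {"delta_pos": [0.0011, 0.0014, 0.073], "twist": [-0.26, 0, -0.12]},
    {"delta_pos": [0.0011, 0.0014, 0.079], "twist": [-0.26, 0, -0.12]},
    {"delta_pos": [0.0011, 0.0014, 0.079], "twist": [-0.26, 0, -0.12]},
    {"delta_pos": [0.0011, 0.0014, 0.079], "twist": [-0.26, 0, -0.12]}
  ]
}}

```text
t: 16.32
eef_pos: [0.5315, 0.26, 0.0083]
tcp_rot: [[0.206, 0.979, 0.001], [0.979, -0.206, 0.001], [0.001, 0.001, -1.0]]
ft_force: [0.2, -1.0, -0.2]
opening: 0.0578
```

Run:
```python
from h import *
s=sensors.get_state();print(s['t'],s['eef_pos'],s['opening'],s['ft_force'])
print(*mv(531.1,258.1,4,-12))
```

```text
16.325 [0.53147298 0.25997105 0.00828295] 0.05776008795781202 [ 0.15691685 -1.00652676 -0.19677785]
dp [-0.0019, 0.0, 0.0043] tw [0.05, -0.08, 0.11]
```

>>> {"name": "step_arm", "arguments": {
  "moves": [
    {"delta_pos": [-0.0018, 0, 0.001], "twist": [0, 0, 0]},
    {"delta_pos": [-0.0018, 0, 0.003], "twist": [0, 0, 0]},
    {"delta_pos": [-0.0018, 0, 0.0035], "twist": [0, 0, 0]},
    {"delta_pos": [-0.0018, 0, 0.0035], "twist": [0, 0, 0]}
  ]
}}

```text
t: 16.82
eef_pos: [0.5306, 0.2581, 0.0039]
tcp_rot: [[0.206, 0.979, 0.0], [0.979, -0.206, 0.001], [0.001, -0.0, -1.0]]
ft_force: [0.1, -0.7, -0.9]
opening: 0.058
```

>>> {"name": "step_arm", "arguments": {
  "moves": [
    {"delta_pos": [0, 0, 0.001], "twist": [0, 0, 0]},
    {"delta_pos": [0, 0, 0.0015], "twist": [0, 0, 0]}
  ]
}}

```text
t: 17.08
eef_pos: [0.5307, 0.2581, 0.003]
tcp_rot: [[0.206, 0.979, 0.0], [0.979, -0.206, 0.001], [0.001, 0.0, -1.0]]
ft_force: [-5.7, -2.0, 20.6]
opening: 0.0578
```

>>> {"name": "step_arm", "arguments": {
  "claw": -1,
  "moves": [
    {"delta_pos": [0, 0, 0], "twist": [0, 0, 0]},
    {"delta_pos": [0, 0, 0], "twist": [0, 0, 0]},
    {"delta_pos": [0, 0, 0], "twist": [0, 0, 0]},
    {"delta_pos": [0, 0, -0.02], "twist": [0, 0, 0]},
    {"delta_pos": [0, 0, -0.06], "twist": [0, 0, 0]},
    {"delta_pos": [0, 0, -0.09], "twist": [0, 0, 0]},
    {"delta_pos": [-0.06, 0.004, -0.09], "twist": [0, 0, 0]},
    {"delta_pos": [-0.12, 0.004, -0.09], "twist": [0, 0, 0]},
    {"delta_pos": [-0.156, 0.004, -0.09], "twist": [0, 0, 0]},
    {"delta_pos": [-0.156, 0.004, -0.09], "twist": [0, 0, 0]},
    {"delta_pos": [-0.156, 0.004, -0.09], "twist": [0, 0, 0]}
  ]
}}

```text
t: 18.45
eef_pos: [0.5029, 0.1053, 0.0932]
tcp_rot: [[0.206, 0.979, 0.001], [0.979, -0.206, 0.001], [0.002, 0.001, -1.0]]
ft_force: [1.0, 1.8, -0.1]
opening: 0.0853
```

```bash
cat >> h.py <<'E'
D=np.array([531.3,258.9]);ex=np.array([np.cos(np.radians(78)),np.sin(np.radians(78))]);ey=np.array([-ex[1],ex[0]])
def dk(x,y,z,s=None):return mv(*(D+x*ex+y*ey),z,-12,s)
def todk(p):d=np.array(p)[:2]*1000-D;return np.round([d@ex,d@ey],1)
E
python3 - <<'E'
from h import *
s=sensors.get_state();print(s['t'],s['eef_pos'],todk(s['eef_pos']),s['opening'],s['ft_force'])
print(*dk(-156,-4,-5))
im=[]
for n in('scene','top'):
  i=optics.camera(n)
  for o in boards(n,i,.05):
      if abs(o[1][0]-540)<80 and abs(o[1][1])<400:print(n,*o,todk(o[1]/1000))
  im.append(cv2.resize(i[200:400,370:580] if n=='scene' else i[240:360,110:290],(400,380 if n=='scene' else 267),interpolation=cv2.INTER_CUBIC))
im[1]=cv2.copyMakeBorder(im[1],0,380-267,0,0,cv2.BORDER_CONSTANT);cv2.imwrite('pics/s3.png',np.hstack(im))
E
```

```text
18.45 [0.50287562 0.10526114 0.09317594] [-156.2   -4.1] 0.0853069819714436 [ 1.0164987   1.79770135 -0.10352428]
dp [0.0, -0.0002, 0.0982] tw [0.05, -0.1, 0.13]
scene [508. 328.] [541.1 259.7] [117.1  79.6] 78.2 [ 2.8 -9.4]
```

View pics/s3.png

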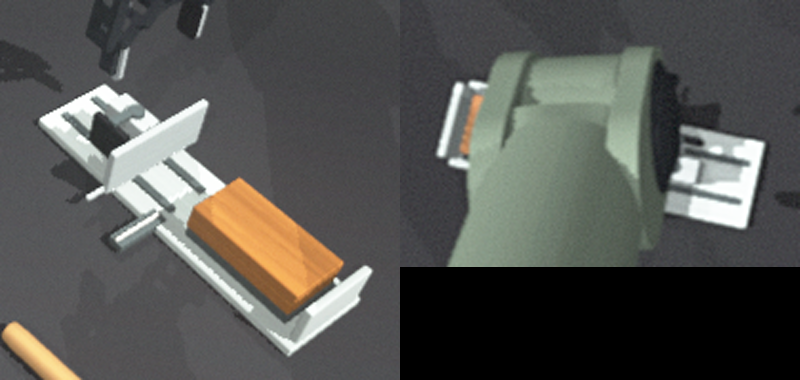

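>>> {"name": "step_arm", "arguments": {
  "moves": [
    {"delta_pos": [0, 0, 0.04], "twist": [0, -0.1, 0.1]},
    {"delta_pos": [0, 0, 0.07], "twist": [0, -0.1, 0.1]},
    {"delta_pos": [0, 0, 0.09], "twist": [0, -0.1, 0.1]},
    {"delta_pos": [0, 0, 0.098], "twist": [0, -0.1, 0.1]},
    {"delta_pos": [0, 0, 0.098], "twist": [0, -0.1, 0.1]}
  ]
}}

```text
t: 19.18
eef_pos: [0.5024, 0.1049, -0.0057]
tcp_rot: [[0.207, 0.978, -0.001], [0.978, -0.207, -0.001], [-0.001, -0.0, -1.0]]
ft_force: [-0.1, -0.2, 0.5]
opening: 0.0857
```

>>> {"name": "step_arm", "arguments": {
  "moves": [
    {"delta_pos": [0.003, 0, 0], "twist": [0, 0, 0]},
    {"delta_pos": [0.006, 0, 0], "twist": [0, 0, 0]},
    {"delta_pos": [0.009, 0, 0], "twist": [0, 0, 0]},
    {"delta_pos": [0.009, 0, 0], "twist": [0, 0, 0]}
  ]
}}

```text
t: 19.68
eef_pos: [0.5044, 0.1138, -0.0055]
tcp_rot: [[0.207, 0.978, 0.0], [0.978, -0.207, -0.001], [-0.001, 0.0, -1.0]]
ft_force: [-0.3, -0.3, 0.0]
opening: 0.0853
```

>>> {"name": "step_arm", "arguments": {
  "moves": [
    {"delta_pos": [0.002, 0, 0], "twist": [0, 0, 0]},
    {"delta_pos": [0.004, 0, 0], "twist": [0, 0, 0]},
    {"delta_pos": [0.006, 0, 0], "twist": [0, 0, 0]},
    {"delta_pos": [0.008, 0, 0], "twist": [0, 0, 0]},
    {"delta_pos": [0.01, 0, 0], "twist": [0, 0, 0]},
    {"delta_pos": [0.01, 0, 0], "twist": [0, 0, 0]}
  ]
}}

```text
t: 20.42
eef_pos: [0.5065, 0.1233, -0.0057]
tcp_rot: [[0.208, 0.978, 0.0], [0.978, -0.208, -0.001], [-0.001, 0.0, -1.0]]
ft_force: [-0.0, -3.5, 2.1]
opening: 0.0854
```

```bash
cat > ptr.py <<'E'
from h import *
import sys
# leg pointer (bright) in the scene view: sample strip through the pointer/mark at deck y = -72, print bright peaks along deck x
s=sensors.get_state();print(s['t'],todk(s['eef_pos']),s['opening'],np.round(s['ft_force'],1))
i=optics.camera('scene').astype(np.float32).mean(2)
xs=np.arange(-150,-60,1.)
for z,ys in((18,(-68,-72,-76)),(15,(-68,-72,-76))):
  v=[]
  for y in ys:
    P=np.c_[(D+xs[:,None]*ex+y*ey)/1000,np.full(len(xs),z/1000)]
    uv=proj('scene',P).astype(np.float32)
    v.append(cv2.remap(i,uv[:,0:1].copy(),uv[:,1:2].copy(),cv2.INTER_LINEAR)[:,0])
  v=np.mean(v,0);print(z,[(int(x),int(a)) for x,a in zip(xs,v) if a>110])
E
python3 ptr.py
```

```text
20.425 [-137.8   -3.9] 0.08539930924643767 [-0.  -3.5  2.1]
18 [(-127, 166), (-126, 206), (-125, 222), (-124, 224), (-123, 209), (-122, 186), (-121, 151), (-120, 115), (-87, 111), (-86, 114), (-85, 131), (-84, 182), (-83, 225), (-82, 238), (-81, 233), (-80, 210), (-79, 171), (-78, 135), (-77, 122), (-76, 120), (-75, 120), (-74, 120), (-73, 116), (-72, 110)]
15 [(-129, 110), (-128, 161), (-127, 196), (-126, 203), (-125, 202), (-124, 190), (-123, 163), (-122, 124), (-88, 115), (-87, 125), (-86, 148), (-85, 191), (-84, 227), (-83, 241), (-82, 224), (-81, 190), (-80, 151), (-79, 131), (-78, 121), (-77, 121), (-76, 124), (-75, 123), (-74, 115)]
```

>>> {"name": "step_arm", "arguments": {
  "moves": [
    {"delta_pos": [0.004, 0, 0], "twist": [0, 0, 0]},
    {"delta_pos": [0.008, 0, 0], "twist": [0, 0, 0]},
    {"delta_pos": [0.012, 0, 0], "twist": [0, 0, 0]},
    {"delta_pos": [0.016, 0, 0], "twist": [0, 0, 0]},
    {"delta_pos": [0.02, 0, 0], "twist": [0, 0, 0]},
    {"delta_pos": [0.024, 0, 0], "twist": [0, 0, 0]},
    {"delta_pos": [0.028, 0, 0], "twist": [0, 0, 0]},
    {"delta_pos": [0.032, 0, 0], "twist": [0, 0, 0]},
    {"delta_pos": [0.035, 0, 0], "twist": [0, 0, 0]},
    {"delta_pos": [0.037, 0, 0], "twist": [0, 0, 0]},
    {"delta_pos": [0.038, 0, 0], "twist": [0, 0, 0]},
    {"delta_pos": [0.038, 0, 0], "twist": [0, 0, 0]}
  ]
}}

```text
t: 21.98
eef_pos: [0.5144, 0.1601, -0.0057]
tcp_rot: [[0.208, 0.978, 0.0], [0.978, -0.208, -0.001], [-0.001, 0.0, -1.0]]
ft_force: [-0.1, -5.7, 2.6]
opening: 0.0856
```

```bash
python3 ptr.py
python3 - <<'E'
from h import *
i=optics.camera('scene');u=proj('scene',[.573,.166,.015])[0].astype(int);print(u)
cv2.imwrite('pics/m1.png',cv2.resize(i[u[1]-45:u[1]+45,u[0]-60:u[0]+60],None,fx=6,fy=6,interpolation=cv2.INTER_CUBIC))
E
```

```text
21.975 [-100.2   -4. ] 0.0855599190942645 [-0.1 -5.7  2.6]
18 [(-89, 165), (-88, 212), (-87, 224), (-86, 222), (-85, 220), (-84, 226), (-83, 235), (-82, 240), (-81, 233), (-80, 211), (-79, 171), (-78, 136), (-77, 123), (-76, 121), (-75, 121), (-74, 119), (-73, 115)]
15 [(-91, 130), (-90, 182), (-89, 201), (-88, 209), (-87, 209), (-86, 211), (-85, 223), (-84, 236), (-83, 241), (-82, 224), (-81, 191), (-80, 153), (-79, 133), (-78, 122), (-77, 121), (-76, 124), (-75, 122), (-74, 115)]
[442 319]
```

View pics/m1.png

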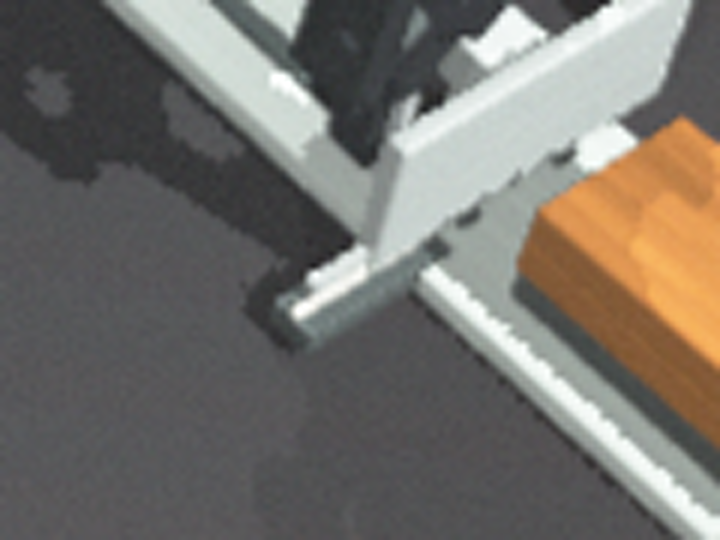

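>>> {"name": "step_arm", "arguments": {
  "moves": [
    {"delta_pos": [0.0015, 0, 0], "twist": [0, 0, 0]},
    {"delta_pos": [0.003, 0, 0], "twist": [0, 0, 0]},
    {"delta_pos": [0.003, 0, 0], "twist": [0, 0, 0]},
    {"delta_pos": [0.003, 0, 0], "twist": [0, 0, 0]}
  ]
}}

```text
t: 22.58
eef_pos: [0.5151, 0.163, -0.0057]
tcp_rot: [[0.208, 0.978, 0.0], [0.978, -0.208, -0.001], [-0.001, 0.0, -1.0]]
ft_force: [0.2, -5.6, 2.9]
opening: 0.0857
```

```bash
python3 ptr.py
python3 - <<'E'
from h import *
i=optics.camera('scene');u=[442,319]
cv2.imwrite('pics/m2.png',cv2.resize(i[u[1]-25:u[1]+25,u[0]-40:u[0]+40],None,fx=8,fy=8,interpolation=cv2.INTER_CUBIC))
E
```

```text
22.575 [-97.2  -4.1] 0.08574194293792074 [ 0.2 -5.6  2.9]
18 [(-87, 133), (-86, 185), (-85, 215), (-84, 221), (-83, 221), (-82, 219), (-81, 208), (-80, 187), (-79, 158), (-78, 132), (-77, 121), (-76, 120), (-75, 121), (-74, 120), (-73, 116), (-72, 111)]
15 [(-88, 145), (-87, 179), (-86, 200), (-85, 210), (-84, 207), (-83, 205), (-82, 197), (-81, 173), (-80, 145), (-79, 130), (-78, 121), (-77, 121), (-76, 124), (-75, 123), (-74, 115)]
```

>>> {"name": "step_arm", "arguments": {
  "claw": 1,
  "moves": [
    {"delta_pos": [0, 0, 0], "twist": [0, 0, 0]},
    {"delta_pos": [0, 0, 0], "twist": [0, 0, 0]},
    {"delta_pos": [0, 0, 0], "twist": [0, 0, 0]},
    {"delta_pos": [0, 0, 0], "twist": [0, 0, 0]},
    {"delta_pos": [0, 0, 0], "twist": [0, 0, 0]},
    {"delta_pos": [0, 0, 0], "twist": [0, 0, 0]}
  ]
}}

```text
t: 23.42
eef_pos: [0.5133, 0.1636, -0.0051]
tcp_rot: [[0.207, 0.978, -0.003], [0.978, -0.207, -0.0], [-0.001, -0.003, -1.0]]
ft_force: [-15.9, -3.5, 27.3]
opening: 0.0304
```

```bash
python3 ptr.py
python3 - <<'E'
from h import *
i=optics.camera('scene');u=[442,319]
for o in boards('scene',i,.05):
  if abs(o[1][0]-540)<80 and abs(o[1][1])<400:print(*o,todk(o[1]/1000))
cv2.imwrite('pics/m3.png',cv2.resize(i[200:360,380:580],None,fx=4,fy=3.7,interpolation=cv2.INTER_CUBIC))
E
```

```text
23.425 [-96.9  -2.2] 0.030429784375078435 [-15.9  -3.5  27.3]
18 [(-87, 130), (-86, 192), (-85, 235), (-84, 243), (-83, 243), (-82, 235), (-81, 216), (-80, 189), (-79, 158), (-78, 132), (-77, 122), (-76, 121), (-75, 121), (-74, 121), (-73, 116), (-72, 110)]
15 [(-88, 137), (-87, 183), (-86, 214), (-85, 228), (-84, 225), (-83, 218), (-82, 203), (-81, 175), (-80, 145), (-79, 128), (-78, 120), (-77, 121), (-76, 123), (-75, 123), (-74, 115)]
[508. 328.] [541.1 259.7] [117.   79.6] 78.2 [ 2.8 -9.4]
```

View pics/m3.png

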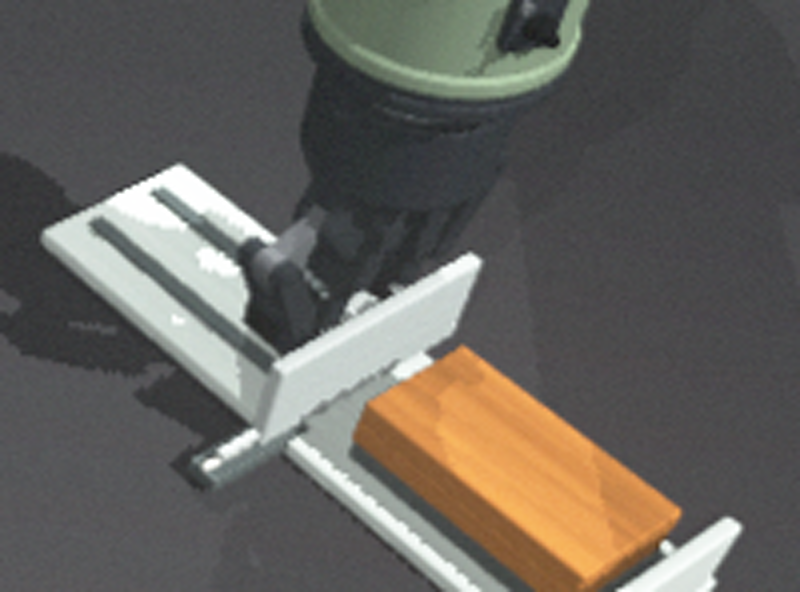

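>>> {"name": "step_arm", "arguments": {
  "moves": [
    {"delta_pos": [0, 0, 0], "twist": [0, 0, 0]},
    {"delta_pos": [0, 0, 0], "twist": [0, 0, 0]},
    {"delta_pos": [0, 0, 0], "twist": [0, 0, 0]},
    {"delta_pos": [0, 0, 0], "twist": [0, 0, 0]}
  ]
}}

```text
t: 24.02
eef_pos: [0.5133, 0.1636, -0.0051]
tcp_rot: [[0.207, 0.978, -0.003], [0.978, -0.207, -0.0], [-0.001, -0.003, -1.0]]
ft_force: [-14.9, -3.2, 28.2]
opening: 0.0306
```

```bash
python3 ptr.py | cut -c1-120; python3 -c "
from bench import order
print(order.finish_job())"
```

```text
24.025 [-97.   -2.2] 0.030572545898435485 [-14.9  -3.2  28.2]
18 [(-87, 129), (-86, 192), (-85, 235), (-84, 243), (-83, 244), (-82, 235), (-81, 216), (-80, 189), (-79, 159), (-78, 13
15 [(-88, 138), (-87, 183), (-86, 213), (-85, 227), (-84, 225), (-83, 218), (-82, 203), (-81, 175), (-80, 145), (-79, 12
the job is handed in; nothing more can be done
None
```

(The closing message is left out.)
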